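# Slide a lens carrier into the inspection fixture and lock it

## Robot

A 6-joint arm with a two-finger parallel gripper is mounted at the origin on the work surface. World frame = base frame: x ahead of the robot, y to its left, z up, the work surface at z = 0. Lengths are in mm, angles in rad, forces in N, time in s.
With the tool pointing down it reaches from about 300 to 775 mm from the base axis. Payload 14.6 kg.
Tool frame: the origin (TCP) lies midway between the tips of the shut fingers; the grasp point (between the pads) lies manip.tcp_to_grasp behind it (manip.tcp_to_grasp is the distance from the TCP to the grasp point, in mm); x points along the fingers, z is the direction in which the jaws open and shut, and the axes are right-handed (so a half turn about x gives the same grasp; the last joint's range is limited). The gripper opens to 94 mm and grips with 3 to 60 N. Pads are 16 mm wide; open, the fingers measure 119 mm over their backs; the gripper's body (75 mm by 177 mm) begins 78 mm behind the grasp point.
Start: joints at [1.265, 0.3, 1.521, -0, 1.321, -0.067], TCP at [130.093, 534.383, 205.446] pointing down, gripper open.
Joint ranges: [-3.03, 3.03], [-0.79, 2.21], [0.23, 2.52], [-1.04, 4.18], [0, 3.07], [-2.55, 2.55]. Speed limits (rad/s): [2.22, 2.22, 2.57, 3.14, 3.14, 3.14].

## Interface

Orientations are given as [roll, pitch, yaw] about the fixed x, y, z axes, in that order (R = Rz(yaw) Ry(pitch) Rx(roll)).
In Python, from cell import manip gives the robot as it stands.
- The arm moves only by the shell command python3 -m jog 'ROWS' [FORCE]. ROWS is JSON, a list of rows, each an object of numbers: "grip": the opening, from 0 (shut) to 1 (fully open); "tx", "ty", "tz": the shift along the tool's x, y, z in units of 40 mm (1.0 is 40 mm); "turn": the turn about the tool's x in units of 6 degrees (1.0 is 6 degrees). In form: [{"grip": .., "tx": .., "ty": .., "tz": .., "turn": ..}, ...]. A call has 1 to 12 rows; each row is the pose to reach, as a shift and turn from the pose commanded when the call began, along the tool's axes at that moment; what a row does not reach only later rows make up. A row lasts 1/12 s, in which the tool goes at most 41.7 mm and 7.16 degrees, less where a joint would pass 70% of its speed; a pose out of reach is approached as far as the arm can. A call with a gripper value outside its range is refused whole. The fingers move at their own pace and stop on an object; FORCE is the grip in N (left out, the last holds). Time passes only in rows, so rows that repeat a pose let the fingers close. It gives the time, the measured TCP pose, the force and the opening at its end, in the units of the state.
- manip.read_state(): the state, without advancing time (a new reading comes with each control period).
- manip.camera(name): name is "scene" or "side" or "wrist"; returns a dict with "image" (480x640x3 uint8, red, green, blue), "fx", "fy", "cx", "cy" (pixels), "k1" (the pictures are not rectified: a ray, as slopes to the right and down, at radius r is drawn at 1 + k1 r^2 times it, then the intrinsics apply), "eye" and "attitude" of the camera in the world. Camera axes: x right, y up, looking along -z (the intrinsics and any distortion apply to the point x, -y, -z); pixel columns grow to the right and rows downward; lengths in mm; the calibration is good to about 2 mm. A picture is of the moment at which its call begins. There is no depth.
- manip.sign_off(): hands the job in, once; it reports no verdict.
The state is a dict: "clock": time; "joints": joint angles; "qd": joint speeds; "effort": joint torques, N m; "eef_pos": TCP position; "eef_rot": TCP orientation; "wrist_force": force on the tool from outside, world axes, zero at the start; "moment": the same for the moment, N m; "finger_gap": finger opening in mm.
Only numpy, scipy, OpenCV 4.12 (cv2) and the standard library are available. Lean on these libraries where they do the work, as an engineer would, in place of code of your own. Each camera call takes 0.05 s, during which the arm holds its last target. There are 200 camera calls.

## Task

Push the lens carrier along the fixture's base, in between the guide walls, until it sits fully home against the end stop; only then swing the lever fully across behind it to lock it in. Handle it gently (never press on the carrier with more than 25 N), keep it flat on the base, keep the fingers off the glass, and leave the other things on the bench where they are.

Things in the scene. Friction and masses are not known exactly. Their poses are not given: they have to be found in the camera images.
- fixture: Fixed inspection fixture; dark base 320 x 150 mm, 12 mm thick, from x -170 to +150. Origin: underside, on the channel's centre line; +x is the push direction, y across, z up. Grey guide walls (top at z 32): inner faces at y +-47 from x 50 to 130, flaring back to y +-64 at x 12 as a funnel. End stop face at x 130 (top z 46). A white light window lies at x 70.
- home (a point): Point of the fixture where the carrier's origin lies when it is fully home, touching the end stop (x 70, y 0, z 12 in the fixture's frame); same axes as the fixture.
- carrier: Loose lens carrier, about 0.5 kg: aluminium plate 120 (x) x 90 (y) x 24 mm, front corners rounded to 20 mm, with a black lens cell (80 mm across, 18 mm tall) on its middle. Origin: centre of its underside; flat back face at x -60, front face at x +60. Starts on the base before the funnel, a little offset and turned. 2 mm play each side in the channel.
- lens: The glass lens, 68 mm across, inside the black cell of the carrier; origin at its underside, 25 mm above the carrier's underside. Must not be touched by the fingers.
- lever (a joint): Angle of the lock lever about its upright pivot, rad. 0: it points straight back (fixture -x) beside the base; negative: swung outward (starts here; limit -0.7). Growing (clockwise from above) it swings in behind the carrier; 1.57, its end stop, is fully locked: straight across the channel (to fixture +y), 2 mm behind the back of a carrier that is home. Stiff: stays where it is left.
- lever_pivot (a point): Pivot axis of the lever (x -1, y -78 in the fixture's frame), 23 mm above the bench. The lever is a steel bar 18 mm wide, 110 mm long from the pivot, from 16 to 30 mm above the bench.
- lever_knob (a point): Top centre of the lever's upright black knob, a post 18 mm in diameter, 95 mm from the pivot along the bar; it rises from the bar (30 mm above the bench) to 64 mm above the bench.
- lens_box: Bystander: pale blue open foam box with dividers, 280 x 200 x 80 mm, right of the fixture. Origin: centre of its underside.
- cleaner: Bystander: white bottle, 60 mm in diameter, 150 mm tall, left of the fixture. Origin: centre of its underside.
- driver: Bystander: red-handled screwdriver lying on the bench, about 200 mm long, left of the fixture. Origin: under its middle.
- spare_cell: Bystander: empty black ring, 80 mm across, 20 mm tall, lying beyond the fixture. Origin: centre of its underside.
Things that resemble listed ones, but are neither listed nor needed, are in the scene too. Leave any green or orange look-alike of the carrier alone.

How it is judged (in metres and radians):
On the way, in this order (a step that is already met when the one before it is completed fails the run):
1. the carrier is home against the end stop while the lever is still open (x of carrier in the frame of home above -0.005 m and distance between carrier and home below 0.006 m and value of joint lever below 0.5 rad), for 0.2 s.
2. the lever is turned across behind the carrier (value of joint lever above 1.47 rad), for 0.2 s.
At the end, for the whole second after the job is handed in: The carrier lies flat (tilt under 0.05 rad) and straight (under 0.06 rad) in the channel, its origin less than 5 mm short of the home point along the channel and less than 6 mm from it in all; the lever is turned across behind it, past 1.47 rad; both are at rest (x of carrier in the frame of home above -0.005 m and distance between carrier and home below 0.006 m and angle between the x axis of carrier and the x axis of fixture, either way round below 0.06 rad and angle between carrier's own z axis and vertical below 0.05 rad and value of joint lever above 1.47 rad and velocity of joint lever between -0.05 and 0.05 rad/s and linear speed of carrier below 0.01 m/s); the robot touches nothing.
It fails at once if the robot presses on the carrier with more than 25 N (contact force between carrier and the fingers above 25 N or contact force between carrier and the arm above 25 N).
It fails at once if the fingers touch the glass (contact force between lens and the fingers above 0.3 N).
It fails at once if the carrier is lifted or tipped (angle between carrier's own z axis and vertical above 0.15 rad or z of carrier in the frame of fixture above 0.03 m).
It fails at once if a bystander is moved more than 20 mm (distance of any of lens_box, cleaner, driver, spare_cell from where it was at the start of the episode above 0.02 m).
It also fails if it takes over 64 s, if anything falls off the work surface, if the arm or the gripper's body presses on something with over 40 N, if the wrist force passes 120 N, or if a joint passes its speed limit or range.

## Working session

There is one attempt and no reset: what is moved stays moved. The work goes in short steps, Python scripts to look and compute and a shell command to move; the robot and the scene stay as the last step left them, time stands still between calls to the robot, and variables do not carry over. Pictures are saved under pics/ and viewed, about 8 in all and at most 12, crops included, and the job is handed in when it is done.

```bash
mkdir -p pics; ls
cat > h.py <<'E'
import numpy as np, cv2
from scipy.spatial.transform import Rotation as R
from cell import manip
def att(c):
    a=np.array(c["attitude"],float)
    return a if a.shape==(3,3) else R.from_euler('xyz',a).as_matrix()
def ray(c,u,v):
    K=np.array([[c["fx"],0,c["cx"]],[0,c["fy"],c["cy"]],[0,0,1]],float)
    x=cv2.undistortPoints(np.array([[[u,v]]],float),K,np.array([c["k1"],0,0,0,0.]))[0,0]
    return att(c)@np.array([x[0],-x[1],-1])
def onplane(c,u,v,z):
    e=np.array(c["eye"],float);d=ray(c,u,v);return e+d*(z-e[2])/d[2]
def proj(c,p):
    q=att(c).T@(np.array(p,float)-np.array(c["eye"]));x,y=q[0]/-q[2],-q[1]/-q[2]
    s=1+c["k1"]*(x*x+y*y);return np.array([c["cx"]+c["fx"]*x*s,c["cy"]+c["fy"]*y*s])
def snap(n,f):
    c=manip.camera(n);cv2.imwrite(f"pics/{f}.png",c["image"][:,:,::-1])
    np.save(f"pics/{f}.npy",c,allow_pickle=True);return c
def load(f): return np.load(f"pics/{f}.npy",allow_pickle=True).item()
E
python3 - <<'E'
from h import *
for n in("scene","side","wrist"):
    c=snap(n,n+"0");print(n,{k:v for k,v in c.items() if k!="image"})
print(manip.read_state(),manip.tcp_to_grasp)
E
```

```text
pics
scene {'fx': 559.7533313603105, 'fy': 559.7533313603105, 'cx': 329.1101102492177, 'cy': 228.58018634272813, 'k1': -0.08974937499027406, 'eye': array([1576.56099061, -341.36073318, 1263.00561069]), 'attitude': array([ 7.36977113e-01, -1.20910409e-03,  1.26139172e+00])}
side {'fx': 461.4416056335722, 'fy': 461.4416056335722, 'cx': 317.3349566262084, 'cy': 242.0353704105634, 'k1': -0.019677919833476713, 'eye': array([372.69427642, 617.38691237, 886.74378839]), 'attitude': array([ 0.67693177, -0.01074033, -2.84997024])}
wrist {'fx': 355.0861280026513, 'fy': 355.0861280026513, 'cx': 316.7840345210537, 'cy': 245.34304216211305, 'k1': -0.02661943861964996, 'eye': array([ 57.98110284, 552.51369978, 383.54794537]), 'attitude': array([-0.26101775,  0.00189574,  1.33072567])}
{'clock': 0.15, 'joints': array([ 1.26537555e+00,  3.00308685e-01,  1.52145237e+00, -7.31217990e-06,
        1.32069510e+00, -6.66385165e-02]), 'qd': array([ 2.76060990e-04, -9.83297237e-05, -2.79334011e-03, -1.30102795e-03,
       -8.51219641e-04,  7.82296893e-04]), 'effort': array([ 8.16158572e-04, -5.31963158e+01, -3.52809155e+01,  7.08456058e-02,
        2.37146131e-02, -9.50927733e-05]), 'eef_pos': array([130.04924063, 534.19237755, 205.02987116]), 'eef_rot': array([ 3.08315678,  1.5699328 , -1.86801265]), 'wrist_force': array([ 0.24808665,  0.31584631, -1.11611755]), 'moment': array([-0.04023189, -0.03147128,  0.04914151]), 'finger_gap': 94.03179409273956} 18.8
```

View pics/scene0.png

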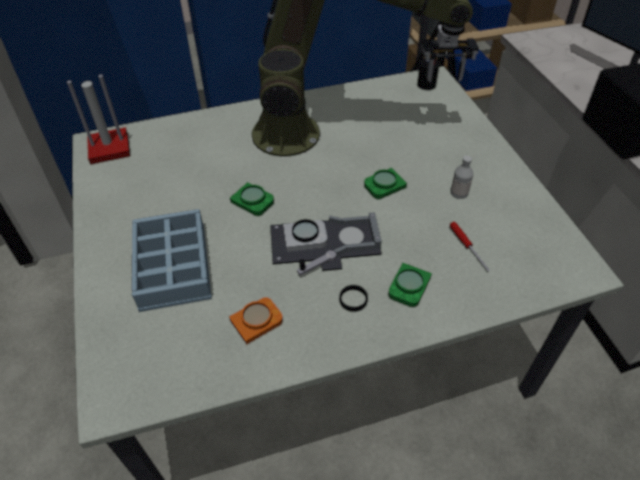

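View pics/side0.png

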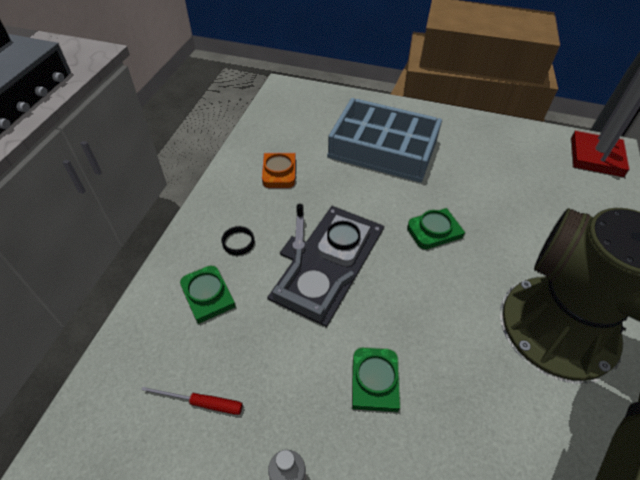

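The scene picture shows the silver carrier with its dark cell at about (305,233) on the dark base. The green plates at (253,197), (385,182), (410,284) and the orange one at (257,317) are look-alikes. The silver one fits: it is on the base, before the funnel. I'll confirm this in an enlarged crop.

Run:
```python
from h import *
a=load("side0")["image"][190:340,250:400,::-1];b=load("scene0")["image"][195:285,255:395,::-1]
a=cv2.resize(a,(390,390),interpolation=cv2.INTER_CUBIC) if 0 else cv2.resize(a,None,fx=2.6,fy=2.6,interpolation=cv2.INTER_CUBIC)
b=cv2.resize(b,None,fx=2.85,fy=2.85,interpolation=cv2.INTER_CUBIC)
o=np.zeros((390,800,3),np.uint8);o[:a.shape[0],:a.shape[1]]=a;o[:b.shape[0],395:395+b.shape[1]]=b
cv2.imwrite("pics/crop1.png",o)
c=load("side0")
for p in [(333,207),(383,228),(325,323),(269,300)]: print(p,onplane(c,*p,12).round())
for p in [(344,236)]: print(onplane(c,*p,54).round())
print(onplane(c,300,210,64).round(),onplane(c,298,243,30).round())
```

```text
(333, 207) [ 561. -182.   12.]
(383, 228) [ 422. -150.   12.]
(325, 323) [486. 149.  12.]
(269, 300) [621. 130.  12.]
[502. -62.  54.]
[ 623. -101.   64.] [605. -28.  30.]
```

View pics/crop1.png

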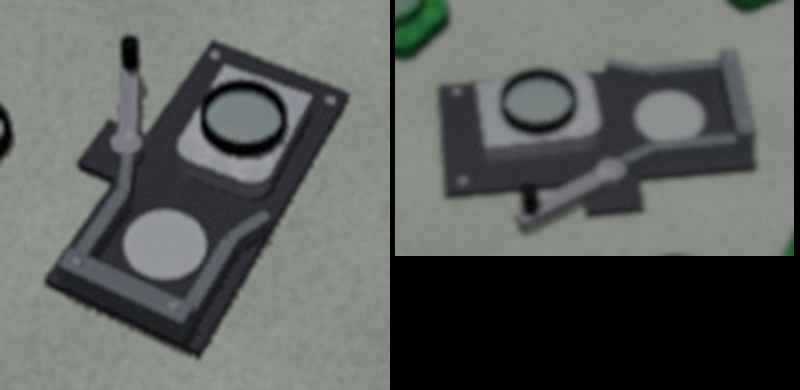

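The crop confirms the silver carrier with a black cell on the fixture base, before the funnel, and the lever outward with its black knob at (130,50) in the crop. Next I'll work out the move to a wrist view from above.

Run:
```python
from h import *
s=manip.read_state();T=R.from_euler('xyz',s["eef_rot"]).as_matrix();print(T.round(3))
c=load("wrist0");print("cam in tool",T.T@(c["eye"]-s["eef_pos"]),"look in tool",T.T@(att(c)@[0,0,-1]))
u=np.radians(78.5);fy=np.array([-np.sin(u),np.cos(u),0])
yt,zt=fy@T[:,1],fy@T[:,2];print("turn deg to put z on fy",np.degrees(np.arctan2(-yt,zt)))
t=np.array([520,-90,205]);print((T.T@(t-s["eef_pos"])/40).round(2))
```

```text
[[-0.    -0.972  0.237]
 [-0.001  0.237  0.972]
 [-1.     0.    -0.001]]
cam in tool [-178.51490948   74.3656816     0.60220254] look in tool [ 0.96611459 -0.25811011 -0.00133163]
turn deg to put z on fy -92.18110963909601
[ 1.000e-02 -1.316e+01 -1.286e+01]
```

```bash
python3 -m jog '[{"ty":-0.6,"tz":-0.7,"turn":1.1},{"ty":-1.2,"tz":-1.4,"turn":2.2},{"ty":-1.8,"tz":-2.1,"turn":3.3},{"ty":-2.4,"tz":-2.8,"turn":4.4},{"ty":-3.0,"tz":-3.5,"turn":5.5},{"ty":-3.6,"tz":-4.2,"turn":6.6},{"ty":-4.2,"tz":-4.8,"turn":7.7},{"ty":-4.8,"tz":-5.5,"turn":8.8},{"ty":-5.4,"tz":-6.2,"turn":9.9},{"ty":-6.0,"tz":-6.9,"turn":11},{"ty":-6.6,"tz":-7.5,"turn":12.1},{"ty":-6.6,"tz":-7.5,"turn":12.1}]'
cat >> h.py <<'E'
def togo(p,yaw=None):
    """shift in units to world p (mm), turn to point tool y to yaw(deg)"""
    s=manip.read_state();T=R.from_euler('xyz',s["eef_rot"]).as_matrix()
    print("pos",s["eef_pos"].round(1),"F",s["wrist_force"].round(1),"gap",round(s["finger_gap"],1),"j",s["joints"].round(2),"t",s["clock"])
    print("tool y az",np.degrees(np.arctan2(T[1,1],T[0,1])).round(2),"shift x,y,z",(T.T@(np.array(p)-s["eef_pos"])/40).round(3), "" if yaw is None else "turn %.3f"%((np.degrees(np.arctan2(T[1,1],T[0,1]))-yaw)/6))
E
python3 -c "
from h import *
togo([484,-150,205],78.5)"
```

```text
pos [130.  534.2 205. ] F [ 0.2  0.3 -1.1] gap 94.0 j [ 1.27  0.3   1.52 -0.    1.32 -0.07] t 0.15
tool y az 166.32 shift x,y,z [ 1.3000e-02 -1.2643e+01 -1.4527e+01] turn 14.636$[0]: bad value
```

```bash
python3 -m jog '[{"grip":1,"tx":0,"ty":-0.6,"tz":-0.7,"turn":1.1},{"grip":1,"tx":0,"ty":-1.2,"tz":-1.4,"turn":2.2},{"grip":1,"tx":0,"ty":-1.8,"tz":-2.1,"turn":3.3},{"grip":1,"tx":0,"ty":-2.4,"tz":-2.8,"turn":4.4},{"grip":1,"tx":0,"ty":-3.0,"tz":-3.5,"turn":5.5},{"grip":1,"tx":0,"ty":-3.6,"tz":-4.2,"turn":6.6},{"grip":1,"tx":0,"ty":-4.2,"tz":-4.8,"turn":7.7},{"grip":1,"tx":0,"ty":-4.8,"tz":-5.5,"turn":8.8},{"grip":1,"tx":0,"ty":-5.4,"tz":-6.2,"turn":9.9},{"grip":1,"tx":0,"ty":-6.0,"tz":-6.9,"turn":11},{"grip":1,"tx":0,"ty":-6.6,"tz":-7.5,"turn":12.1},{"grip":1,"tx":0,"ty":-6.6,"tz":-7.5,"turn":12.1}]'
python3 -c "
from h import *
togo([484,-150,205],78.5)"
```

```text
clock: 1.15
eef_pos: [317.5, 176.7, 205.5]
eef_rot: [-0.862, 1.57, -0.809]
wrist_force: [0.2, 0.1, -0.8]
finger_gap: 94.1
pos [317.5 176.7 205.5] F [ 0.2  0.1 -0.8] gap 94.1 j [ 0.41 -0.13  1.99 -0.    1.28  0.35] t 1.15
tool y az 93.02 shift x,y,z [ 0.02  -8.375  3.726] turn 2.421
```

```bash
python3 -m jog '[{"grip":0.58,"tx":0,"ty":-0.8,"tz":0.36,"turn":0.3},{"grip":0.58,"tx":0,"ty":-1.6,"tz":0.72,"turn":0.6},{"grip":0.58,"tx":0,"ty":-2.4,"tz":1.08,"turn":0.9},{"grip":0.58,"tx":0,"ty":-3.2,"tz":1.44,"turn":1.2},{"grip":0.58,"tx":0,"ty":-4.0,"tz":1.8,"turn":1.5},{"grip":0.58,"tx":0,"ty":-4.8,"tz":2.16,"turn":1.8},{"grip":0.58,"tx":0,"ty":-5.6,"tz":2.52,"turn":2.1},{"grip":0.58,"tx":0,"ty":-6.4,"tz":2.88,"turn":2.4},{"grip":0.58,"tx":0,"ty":-7.2,"tz":3.24,"turn":2.4},{"grip":0.58,"tx":0,"ty":-8.0,"tz":3.6,"turn":2.4},{"grip":0.58,"tx":0,"ty":-8.4,"tz":3.7,"turn":2.4},{"grip":0.58,"tx":0,"ty":-8.4,"tz":3.7,"turn":2.4}]'
python3 -c "
from h import *
togo([484,-150,205],78.5); snap('wrist','w1')"
```

```text
clock: 2.15
eef_pos: [485.7, -147.4, 204.7]
eef_rot: [-3.084, 1.57, 3.011]
wrist_force: [-0.6, 0.2, -0.3]
finger_gap: 54.3
pos [ 485.7 -147.4  204.7] F [-0.6  0.2 -0.3] gap 54.3 j [-0.37  0.21  1.64 -0.    1.3  -0.18] t 2.15
tool y az 79.22 shift x,y,z [-0.009 -0.072 -0.03 ] turn 0.120
```

View pics/w1.png

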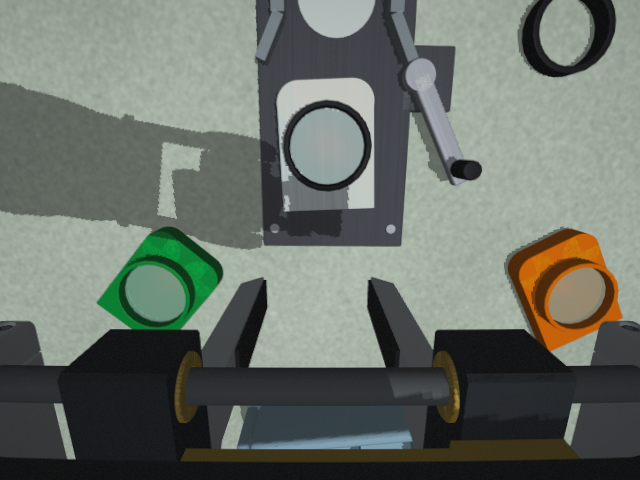

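The wrist view shows the base's back corners at (264,247) and (402,246), its side edges running up to (258,0) and (416,0), and the carrier's back edge from (283,212) to (375,208). The ring is centred at (327,145), the pivot at (421,74) and the knob at (467,170).

Run:
```python
from h import *
c=load("w1");P=lambda u,v,z:onplane(c,u,v,z)[:2]
g=cv2.cvtColor(c["image"],cv2.COLOR_RGB2GRAY).astype(int)
def edge(v,u0,u1):   # strongest step in a row
    d=np.abs(np.diff(cv2.GaussianBlur(g.astype(np.float32),(5,5),0)[v]));return u0+int(np.argmax(d[u0:u1]))+.5
E_=[]
for a,b in((250,272),(395,425)):
    q=np.array([P(edge(v,a,b),v,12) for v in (30,60,200,225) if not(a==250 and v>120)] if a==250 else [P(edge(v,a,b),v,12) for v in (20,130,180,200,225,238)])
    d=np.linalg.svd(q-q.mean(0))[2][0];d*=np.sign(d[1]);print("edge az",np.degrees(np.arctan2(d[1],d[0])),q.round(0).tolist())
bl,br=P(264,247,12),P(402,246,12);print("back",bl,br,np.linalg.norm(bl-br),"normal az",np.degrees(np.arctan2(*(br-bl)[::-1]))+90)
q=np.array([P(edge(v,368,384),v,36) for v in range(105,200,10)]);d=np.linalg.svd(q-q.mean(0))[2][0];d*=np.sign(d[1]);print("carrier az",np.degrees(np.arctan2(d[1],d[0])))
print("carrier back corners",P(283,213,36),P(375,208,36),"ring",P(327,145,54),"pivot",P(421,74,33),"knob",P(467,170,64), "window",P(337,0,12))
```

```text
edge az 74.80617727830764 [[464.0, 46.0], [458.0, 20.0]]
edge az 78.85700123285365 [[613.0, 26.0], [594.0, -71.0], [585.0, -120.0], [580.0, -140.0], [576.0, -166.0], [573.0, -180.0]]
back [ 424.93572223 -162.07835409] [ 572.11110824 -189.11891874] 149.63885319282585 normal az 79.5891437937288
carrier az 81.70814574499914
carrier back corners [ 456.14980454 -125.91761585] [ 546.23976915 -138.08734162] ring [510.09624941 -70.48622845] pivot [606.24433437 -24.64702816] knob [ 627.79041872 -114.54377955] window [543.99314587  55.84263576]
```

```bash
cat >> h.py <<'E'
O=np.array([530.4,-8.6]);A=np.radians(79.2);U=np.array([np.cos(A),np.sin(A)]);V=np.array([-np.sin(A),np.cos(A)])
def F(x,y,z): return np.r_[O+x*U+y*V,z]
def inF():
    s=manip.read_state();d=s["eef_pos"][:2]-O;f=s["wrist_force"]
    print("tcp in fixture",round(d@U,1),round(d@V,1),round(s["eef_pos"][2],1),"F fix",round(f[:2]@U,1),round(f[:2]@V,1),round(f[2],1),"t",s["clock"])
E
python3 -c "
from h import *
togo(F(-155,6,20),79.2);inF()"
```

```text
pos [ 485.2 -145.8  204.7] F [ 0.2  0.6 -0.1] gap 54.5 j [-0.36  0.2   1.64  0.    1.3  -0.18] t 2.2
tool y az 79.25 shift x,y,z [ 4.617 -0.295  0.324] turn 0.009
tcp in fixture -143.3 18.7 204.7 F fix 0.7 -0.1 -0.1 t 2.2
```

```bash
python3 -m jog '[{"grip":0.58,"tx":0.4,"ty":-0.3,"tz":0.32,"turn":0},{"grip":0.58,"tx":1.2,"ty":-0.3,"tz":0.32,"turn":0},{"grip":0.58,"tx":2.0,"ty":-0.3,"tz":0.32,"turn":0},{"grip":0.58,"tx":2.8,"ty":-0.3,"tz":0.32,"turn":0},{"grip":0.58,"tx":3.5,"ty":-0.3,"tz":0.32,"turn":0},{"grip":0.58,"tx":4.0,"ty":-0.3,"tz":0.32,"turn":0},{"grip":0.58,"tx":4.3,"ty":-0.3,"tz":0.32,"turn":0},{"grip":0.58,"tx":4.5,"ty":-0.3,"tz":0.32,"turn":0},{"grip":0.58,"tx":4.6,"ty":-0.3,"tz":0.32,"turn":0},{"grip":0.58,"tx":4.6,"ty":-0.3,"tz":0.32,"turn":0},{"grip":0.58,"tx":4.6,"ty":-0.3,"tz":0.32,"turn":0}]'
python3 -c "
from h import *
inF(); togo(F(-60,0,20),79.2); snap('wrist','w2')"
```

```text
clock: 3.12
eef_pos: [495.8, -159.2, 22.2]
eef_rot: [-0.161, 1.57, -0.347]
wrist_force: [-0.5, 0.5, 0.5]
finger_gap: 54.1
tcp in fixture -154.4 5.7 22.2 F fix 0.3 0.6 0.5 t 3.1167
pos [ 495.8 -159.2   22.2] F [-0.5  0.5  0.5] gap 54.1 j [-0.38  0.47  1.76  0.    0.91 -0.2 ] t 3.1167
tool y az 79.35 shift x,y,z [0.055 2.359 0.149] turn 0.024
```

View pics/w2.png

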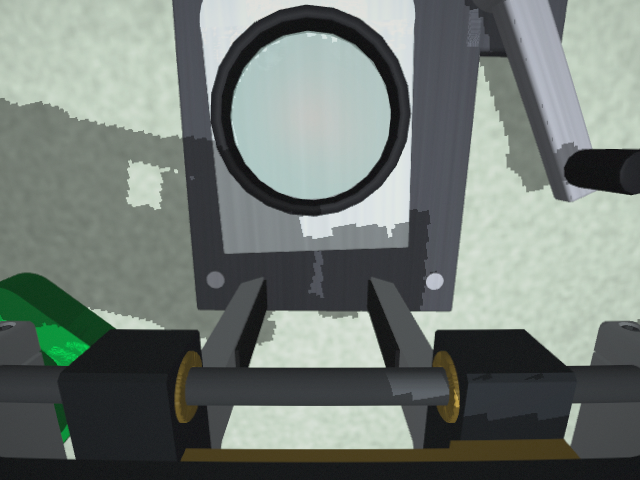

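Both fingertips, at (255,280) and (380,280), are centred just behind the carrier's back edge at row 250. The way ahead is free. I'll start a slow push.

```bash
python3 -m jog '[{"grip":0.58,"tx":0,"ty":0.08,"tz":0,"turn":0},{"grip":0.58,"tx":0,"ty":0.16,"tz":0,"turn":0},{"grip":0.58,"tx":0,"ty":0.24,"tz":0,"turn":0},{"grip":0.58,"tx":0,"ty":0.32,"tz":0,"turn":0},{"grip":0.58,"tx":0,"ty":0.38,"tz":0,"turn":0},{"grip":0.58,"tx":0,"ty":0.44,"tz":0,"turn":0},{"grip":0.58,"tx":0,"ty":0.5,"tz":0,"turn":0},{"grip":0.58,"tx":0,"ty":0.56,"tz":0,"turn":0},{"grip":0.58,"tx":0,"ty":0.62,"tz":0,"turn":0},{"grip":0.58,"tx":0,"ty":0.68,"tz":0,"turn":0},{"grip":0.58,"tx":0,"ty":0.74,"tz":0,"turn":0},{"grip":0.58,"tx":0,"ty":0.8,"tz":0,"turn":0}]'
python3 -c "
from h import *
inF(); togo(F(-60,0,20),79.2)"
```

```text
clock: 4.17
eef_pos: [501.5, -127.8, 21.5]
eef_rot: [-0.261, 1.571, -0.447]
wrist_force: [-0.4, -2.3, 1.3]
finger_gap: 54.7
tcp in fixture -122.5 6.0 21.5 F fix -2.3 -0.0 1.3 t 4.1667
pos [ 501.5 -127.8   21.5] F [-0.4 -2.3  1.3] gap 54.7 j [-0.32  0.46  1.77 -0.    0.9  -0.13] t 4.1667
tool y az 79.31 shift x,y,z [0.037 1.563 0.154] turn 0.019
```

```bash
python3 -m jog '[{"grip":0.58,"tx":0,"ty":0.08,"tz":0.01,"turn":0},{"grip":0.58,"tx":0,"ty":0.16,"tz":0.02,"turn":0},{"grip":0.58,"tx":0,"ty":0.24,"tz":0.035,"turn":0},{"grip":0.58,"tx":0,"ty":0.32,"tz":0.05,"turn":0},{"grip":0.58,"tx":0,"ty":0.4,"tz":0.065,"turn":0},{"grip":0.58,"tx":0,"ty":0.48,"tz":0.08,"turn":0},{"grip":0.58,"tx":0,"ty":0.56,"tz":0.095,"turn":0},{"grip":0.58,"tx":0,"ty":0.64,"tz":0.11,"turn":0},{"grip":0.58,"tx":0,"ty":0.72,"tz":0.125,"turn":0},{"grip":0.58,"tx":0,"ty":0.8,"tz":0.14,"turn":0},{"grip":0.58,"tx":0,"ty":0.88,"tz":0.155,"turn":0},{"grip":0.58,"tx":0,"ty":0.96,"tz":0.17,"turn":0}]'
python3 -c "
from h import *
inF(); togo(F(-60,0,20),79.2); snap('wrist','w3')"
```

```text
clock: 5.17
eef_pos: [515.3, -91.2, 21.4]
eef_rot: [3.039, 1.571, 2.852]
wrist_force: [-0.4, -3.6, 2.5]
finger_gap: 54.5
tcp in fixture -83.9 -0.7 21.4 F fix -3.6 -0.3 2.5 t 5.1667
pos [515.3 -91.2  21.4] F [-0.4 -3.6  2.5] gap 54.5 j [-0.25  0.47  1.76  0.    0.91 -0.06] t 5.1667
tool y az 79.32 shift x,y,z [ 0.036  0.599 -0.015] turn 0.020
```

View pics/w3.png

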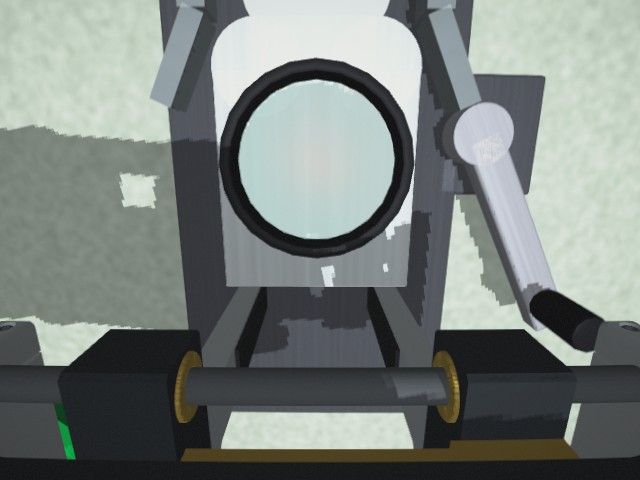

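The carrier is straight (back edge level at row 287) and centred at column 317 between the funnel mouths (175–460). I'll keep pushing.

```bash
python3 -m jog '[{"grip":0.58,"tx":0,"ty":0.07,"tz":0,"turn":0},{"grip":0.58,"tx":0,"ty":0.14,"tz":0,"turn":0},{"grip":0.58,"tx":0,"ty":0.21,"tz":0,"turn":0},{"grip":0.58,"tx":0,"ty":0.28,"tz":0,"turn":0},{"grip":0.58,"tx":0,"ty":0.35,"tz":0,"turn":0},{"grip":0.58,"tx":0,"ty":0.42,"tz":0,"turn":0},{"grip":0.58,"tx":0,"ty":0.49,"tz":0,"turn":0},{"grip":0.58,"tx":0,"ty":0.56,"tz":0,"turn":0},{"grip":0.58,"tx":0,"ty":0.63,"tz":0,"turn":0},{"grip":0.58,"tx":0,"ty":0.7,"tz":0,"turn":0},{"grip":0.58,"tx":0,"ty":0.77,"tz":0,"turn":0},{"grip":0.58,"tx":0,"ty":0.84,"tz":0,"turn":0}]'
python3 -c "
from h import *
inF(); togo(F(0,0,20),79.2)"
```

```text
clock: 6.22
eef_pos: [521.4, -58.2, 21.4]
eef_rot: [-3.133, 1.571, 2.963]
wrist_force: [-1.0, -2.1, 0.8]
finger_gap: 54.4
tcp in fixture -50.4 -0.5 21.4 F fix -2.2 0.6 0.8 t 6.2167
pos [521.4 -58.2  21.4] F [-1.  -2.1  0.8] gap 54.4 j [-0.18  0.48  1.75 -0.    0.91  0.01] t 6.2167
tool y az 79.32 shift x,y,z [ 0.036  1.26  -0.01 ] turn 0.020
```

```bash
python3 -m jog '[{"grip":0.58,"tx":0,"ty":0.06,"tz":0,"turn":0},{"grip":0.58,"tx":0,"ty":0.12,"tz":0,"turn":0},{"grip":0.58,"tx":0,"ty":0.18,"tz":0,"turn":0},{"grip":0.58,"tx":0,"ty":0.24,"tz":0,"turn":0},{"grip":0.58,"tx":0,"ty":0.3,"tz":0,"turn":0},{"grip":0.58,"tx":0,"ty":0.36,"tz":0,"turn":0},{"grip":0.58,"tx":0,"ty":0.42,"tz":0,"turn":0},{"grip":0.58,"tx":0,"ty":0.48,"tz":0,"turn":0},{"grip":0.58,"tx":0,"ty":0.54,"tz":0,"turn":0},{"grip":0.58,"tx":0,"ty":0.6,"tz":0,"turn":0},{"grip":0.58,"tx":0,"ty":0.66,"tz":0,"turn":0},{"grip":0.58,"tx":0,"ty":0.72,"tz":0,"turn":0}]'
python3 -c "
from h import *
inF(); togo(F(0,0,20),79.2)"
```

```text
clock: 7.22
eef_pos: [526.8, -29.9, 21.4]
eef_rot: [-2.861, 1.571, -3.047]
wrist_force: [-1.2, -2.7, 0.1]
finger_gap: 54.4
tcp in fixture -21.6 -0.4 21.4 F fix -2.9 0.7 0.1 t 7.2167
pos [526.8 -29.9  21.4] F [-1.2 -2.7  0.1] gap 54.4 j [-0.13  0.48  1.74 -0.    0.92  0.06] t 7.2167
tool y az 79.32 shift x,y,z [ 0.035  0.541 -0.01 ] turn 0.020
```

```bash
python3 -m jog '[{"grip":0.58,"tx":0,"ty":0.03,"tz":0,"turn":0},{"grip":0.58,"tx":0,"ty":0.06,"tz":0,"turn":0},{"grip":0.58,"tx":0,"ty":0.09,"tz":0,"turn":0},{"grip":0.58,"tx":0,"ty":0.12,"tz":0,"turn":0},{"grip":0.58,"tx":0,"ty":0.15,"tz":0,"turn":0},{"grip":0.58,"tx":0,"ty":0.18,"tz":0,"turn":0},{"grip":0.58,"tx":0,"ty":0.21,"tz":0,"turn":0},{"grip":0.58,"tx":0,"ty":0.24,"tz":0,"turn":0},{"grip":0.58,"tx":0,"ty":0.27,"tz":0,"turn":0},{"grip":0.58,"tx":0,"ty":0.3,"tz":0,"turn":0},{"grip":0.58,"tx":0,"ty":0.33,"tz":0,"turn":0},{"grip":0.58,"tx":0,"ty":0.36,"tz":0,"turn":0}]'
python3 -c "
from h import *
inF(); togo(F(0,0,20),79.2); snap('wrist','w4')"
```

```text
clock: 8.22
eef_pos: [529.4, -15.9, 21.4]
eef_rot: [-3.055, 1.571, 3.042]
wrist_force: [-0.1, -1.8, 0.2]
finger_gap: 54.5
tcp in fixture -7.3 -0.4 21.4 F fix -1.8 -0.2 0.2 t 8.2167
pos [529.4 -15.9  21.4] F [-0.1 -1.8  0.2] gap 54.5 j [-0.1   0.49  1.74  0.    0.92  0.09] t 8.2167
tool y az 79.32 shift x,y,z [ 0.036  0.184 -0.01 ] turn 0.020
```

View pics/w4.png

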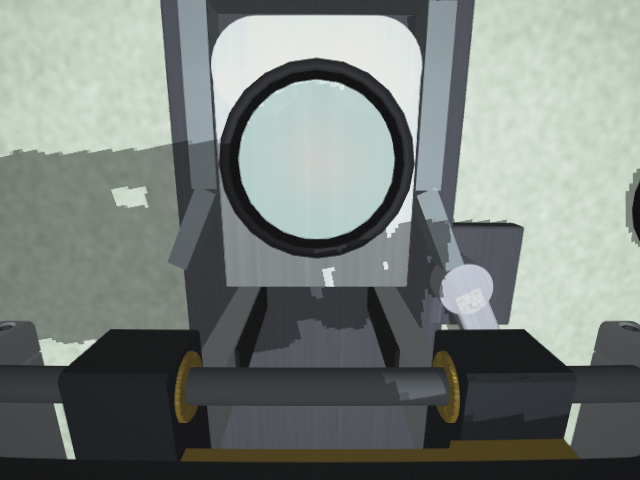

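The carrier is in the channel, with its front edge at row 14 and the stop just beyond it. I'll creep the rest.

```bash
python3 -m jog '[{"grip":0.58,"tx":0,"ty":0.015,"tz":0,"turn":0},{"grip":0.58,"tx":0,"ty":0.03,"tz":0,"turn":0},{"grip":0.58,"tx":0,"ty":0.045,"tz":0,"turn":0},{"grip":0.58,"tx":0,"ty":0.06,"tz":0,"turn":0},{"grip":0.58,"tx":0,"ty":0.075,"tz":0,"turn":0},{"grip":0.58,"tx":0,"ty":0.09,"tz":0,"turn":0},{"grip":0.58,"tx":0,"ty":0.105,"tz":0,"turn":0},{"grip":0.58,"tx":0,"ty":0.12,"tz":0,"turn":0}]'
python3 -c "
from h import *
inF()"
python3 -m jog '[{"grip":0.58,"tx":0,"ty":0.015,"tz":0,"turn":0},{"grip":0.58,"tx":0,"ty":0.03,"tz":0,"turn":0}]'
python3 -c "
from h import *
inF()"
```

```text
clock: 8.93
eef_pos: [530.3, -11.2, 21.4]
eef_rot: [2.896, 1.571, 2.71]
wrist_force: [0.1, -1.6, -0.9]
finger_gap: 54.4
tcp in fixture -2.6 -0.4 21.4 F fix -1.5 -0.4 -0.9 t 8.9333
clock: 9.1
eef_pos: [530.6, -10.1, 21.5]
eef_rot: [-0.139, 1.571, -0.326]
wrist_force: [-0.2, -1.8, -0.8]
finger_gap: 54.4
tcp in fixture -1.4 -0.5 21.5 F fix -1.8 -0.1 -0.8 t 9.1
```

```bash
for i in 1; do
python3 -m jog '[{"grip":0.58,"tx":0,"ty":0.015,"tz":0,"turn":0},{"grip":0.58,"tx":0,"ty":0.03,"tz":0,"turn":0}]' >/dev/null
python3 -c "
from h import *
inF()"; done
python3 -m jog '[{"grip":0.58,"tx":0,"ty":0.015,"tz":0,"turn":0},{"grip":0.58,"tx":0,"ty":0.03,"tz":0,"turn":0}]'
python3 -c "
from h import *
inF()"
```

```text
tcp in fixture -0.2 -0.4 21.4 F fix -2.4 -0.5 -0.0 t 9.2667
clock: 9.43
eef_pos: [530.8, -8.4, 21.4]
eef_rot: [-1.758, 1.569, -1.945]
wrist_force: [-3.0, -13.1, 1.7]
finger_gap: 54.5
tcp in fixture 0.2 -0.4 21.4 F fix -13.4 0.5 1.7 t 9.4333
```

```bash
python3 -m jog '[{"grip":0.58,"tx":0,"ty":0,"tz":0,"turn":0},{"grip":0.58,"tx":0,"ty":0,"tz":0,"turn":0}]' >/dev/null
python3 - <<'E'
from h import *
inF(); c=snap('wrist','w5');cv2.imwrite("pics/w5c.png",cv2.resize(c["image"][0:150,150:480,::-1],None,fx=2.4,fy=2.4,interpolation=cv2.INTER_CUBIC))
for n,p in {"stop foot":F(130,0,36),"stop top":F(130,0,46),"plate back":F(10,0,36),"ring":F(70,0,54)}.items(): print(n,proj(c,p).round(1))
E
```

```text
tcp in fixture 0.2 -0.4 21.4 F fix -8.3 1.6 0.7 t 9.6
stop foot [315.   14.3]
stop top [314.9   4.7]
plate back [315.1 287.7]
ring [314.9 164.8]
```

View pics/w5c.png

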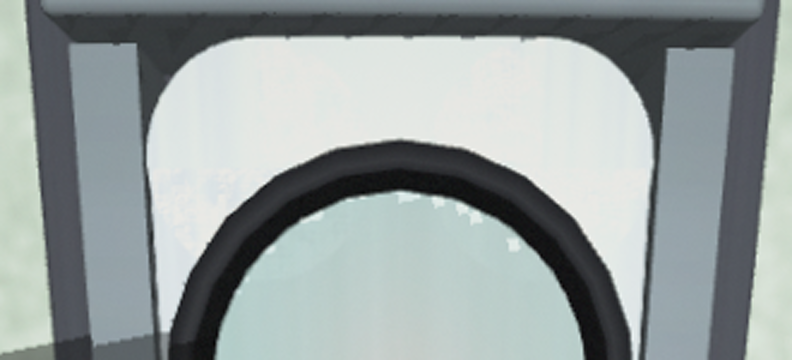

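The crop shows the plate's front edge at row 15, straight along the stop and against it where row 14.3 was predicted, with even slits at both walls. Push force rose from 2 to 13 N, so it is home. Now I'll back off, rise and go over the knob.

```bash
python3 -m jog '[{"grip":0.58,"tx":0,"ty":-0.1,"tz":0,"turn":0},{"grip":0.58,"tx":0,"ty":-0.5,"tz":0,"turn":0},{"grip":0.58,"tx":0,"ty":-1,"tz":0,"turn":0},{"grip":0.58,"tx":-0.7,"ty":-1.2,"tz":0,"turn":0},{"grip":0.58,"tx":-1.4,"ty":-1.4,"tz":0,"turn":0},{"grip":0.58,"tx":-2.1,"ty":-1.6,"tz":0.2,"turn":0},{"grip":0.58,"tx":-2.4,"ty":-1.8,"tz":0.9,"turn":0},{"grip":0.58,"tx":-2.4,"ty":-2.0,"tz":1.6,"turn":0},{"grip":0.58,"tx":-2.4,"ty":-2.2,"tz":2.3,"turn":0},{"grip":0.58,"tx":-2.4,"ty":-2.2,"tz":2.9,"turn":0},{"grip":0.58,"tx":-2.4,"ty":-2.2,"tz":2.9,"turn":0},{"grip":0.58,"tx":-2.4,"ty":-2.2,"tz":2.9,"turn":0}]'
python3 - <<'E'
from h import *
inF(); c=snap('wrist','w6'); togo(F(-87,-116,44),79.2)
print(proj(c,F(-87,-116,64)),proj(c,F(-87,-116,30)))
E
```

```text
clock: 10.65
eef_pos: [628.9, -115.7, 116.7]
eef_rot: [2.605, 1.57, 2.419]
wrist_force: [-0.4, -1.0, -0.4]
finger_gap: 54.5
tcp in fixture -86.8 -116.8 116.7 F fix -1.1 0.2 -0.4 t 10.65
pos [ 628.3 -115.5  116.9] F [-0.   0.3 -0.2] gap 54.8 j [-0.24  0.57  1.34  0.    1.23 -0.05] t 10.7
tool y az 79.32 shift x,y,z [ 1.822 -0.009 -0.003] turn 0.021
[315.0041397  264.70482892] [315.2292455 251.1030446]
```

View pics/w6.png

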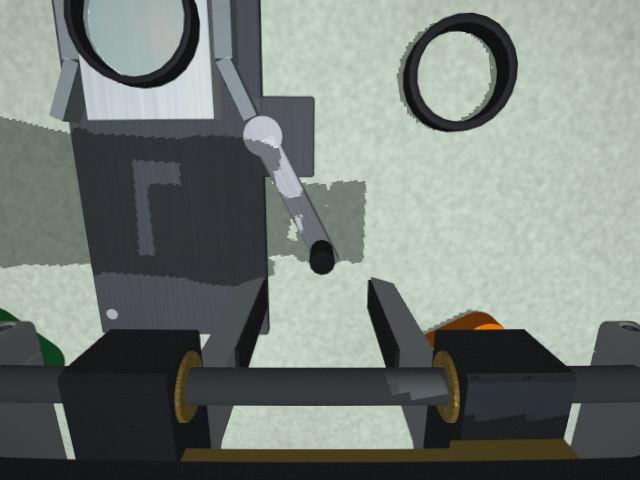

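The knob's top is at (322,263), about 4 mm further out than predicted and between the fingers. Descend and close gently.

```bash
python3 -m jog '[{"grip":0.58,"tx":0.4,"ty":0,"tz":0.1,"turn":0},{"grip":0.58,"tx":1,"ty":0,"tz":0.1,"turn":0},{"grip":0.58,"tx":1.5,"ty":0,"tz":0.1,"turn":0},{"grip":0.58,"tx":1.8,"ty":0,"tz":0.1,"turn":0},{"grip":0.58,"tx":1.82,"ty":0,"tz":0.1,"turn":0},{"grip":0.4,"tx":1.82,"ty":0,"tz":0.1,"turn":0},{"grip":0.3,"tx":1.82,"ty":0,"tz":0.1,"turn":0},{"grip":0.25,"tx":1.82,"ty":0,"tz":0.1,"turn":0},{"grip":0.15,"tx":1.82,"ty":0,"tz":0.1,"turn":0},{"grip":0.15,"tx":1.82,"ty":0,"tz":0.1,"turn":0},{"grip":0.15,"tx":1.82,"ty":0,"tz":0.1,"turn":0},{"grip":0.15,"tx":1.82,"ty":0,"tz":0.1,"turn":0}]' 20
cat >> h.py <<'E'
def arc(ths,th0,r=95.):
    """rows (ty,tz,turn) to follow the knob from th0, tool turning with it"""
    s=manip.read_state();T=R.from_euler('xyz',s["eef_rot"]).as_matrix()
    p=lambda t:F(-1-r*np.cos(t),-78+r*np.sin(t),0)
    for t in ths: print(t.round(2),(T.T@(p(t)-p(th0))/40).round(2)[1:])
E
python3 - <<'E'
from h import *
inF(); togo(F(-87,-116,44),79.2)
s=manip.read_state();d=s["eef_pos"][:2]-O;x,y=d@U+1,d@V+78;print(np.hypot(x,y),np.arctan2(y,-x))
E
```

```text
clock: 11.7
eef_pos: [632.8, -116.5, 45.1]
eef_rot: [0.048, 1.57, -0.138]
wrist_force: [-1.0, 0.0, 3.1]
finger_gap: 17.4
tcp in fixture -86.8 -120.8 45.1 F fix -0.2 1.0 3.1 t 11.7
pos [ 632.8 -116.5   45.1] F [-1.   0.   3.1] gap 17.4 j [-0.24  0.67  1.38  0.    1.1  -0.05] t 11.7
tool y az 79.32 shift x,y,z [ 0.027 -0.005 -0.119] turn 0.020
95.87089557637553 -0.46231817692048593
```

```bash
python3 -c "
from h import *
arc(np.linspace(-.46,.24,11)[1:],-.46)"
```

```text
-0.39 [-0.07 -0.15]
-0.32 [-0.13 -0.31]
-0.25 [-0.17 -0.47]
-0.18 [-0.21 -0.63]
-0.11 [-0.23 -0.79]
-0.04 [-0.24 -0.96]
0.03 [-0.24 -1.13]
0.1 [-0.23 -1.29]
0.17 [-0.21 -1.46]
0.24 [-0.18 -1.62]
```

```bash
python3 -m jog '[{"grip":0.15,"tx":0,"ty":-0.07,"tz":-0.15,"turn":0.5},{"grip":0.15,"tx":0,"ty":-0.13,"tz":-0.31,"turn":1},{"grip":0.15,"tx":0,"ty":-0.17,"tz":-0.47,"turn":1.4},{"grip":0.15,"tx":0,"ty":-0.21,"tz":-0.63,"turn":1.9},{"grip":0.15,"tx":0,"ty":-0.23,"tz":-0.79,"turn":2.4},{"grip":0.15,"tx":0,"ty":-0.24,"tz":-0.96,"turn":2.9},{"grip":0.15,"tx":0,"ty":-0.24,"tz":-1.13,"turn":3.4},{"grip":0.15,"tx":0,"ty":-0.23,"tz":-1.29,"turn":3.9},{"grip":0.15,"tx":0,"ty":-0.21,"tz":-1.46,"turn":4.3},{"grip":0.15,"tx":0,"ty":-0.18,"tz":-1.62,"turn":4.8},{"grip":0.15,"tx":0,"ty":-0.18,"tz":-1.62,"turn":4.8}]'
cat >> h.py <<'E'
def lev():
    s=manip.read_state();d=s["eef_pos"][:2]-O;x,y=d@U+1,d@V+78;print("r,th",np.hypot(x,y),np.arctan2(y,-x))
E
python3 -c "
from h import *
inF();togo([0,0,0],79.2);lev()
arc(np.linspace(.24,.94,11)[1:],.24)"
```

```text
clock: 12.62
eef_pos: [567.0, -112.4, 45.0]
eef_rot: [-0.714, 1.569, -1.407]
wrist_force: [-1.8, -7.3, -0.2]
finger_gap: 17.6
tcp in fixture -95.1 -55.4 45.0 F fix -7.5 0.4 -0.2 t 12.6167
pos [ 567.  -112.4   45. ] F [-1.8 -7.3 -0.2] gap 17.6 j [-0.26  0.54  1.59 -0.    1.02  0.44] t 12.6167
tool y az 50.3 shift x,y,z [  1.118  -6.891 -12.703] turn -4.817
r,th 96.81218554164018 0.23560460605125252
0.31 [-0.04 -0.16]
0.38 [-0.06 -0.33]
0.45 [-0.08 -0.49]
0.52 [-0.08 -0.66]
0.59 [-0.07 -0.82]
0.66 [-0.05 -0.99]
0.73 [-0.02 -1.15]
0.8 [ 0.02 -1.31]
0.87 [ 0.07 -1.47]
0.94 [ 0.14 -1.62]
```

```bash
python3 -m jog '[{"grip":0.15,"tx":0,"ty":-0.03,"tz":-0.16,"turn":0.5},{"grip":0.15,"tx":0,"ty":-0.05,"tz":-0.33,"turn":1},{"grip":0.15,"tx":0,"ty":-0.06,"tz":-0.49,"turn":1.4},{"grip":0.15,"tx":0,"ty":-0.06,"tz":-0.66,"turn":1.9},{"grip":0.15,"tx":0,"ty":-0.05,"tz":-0.82,"turn":2.4},{"grip":0.15,"tx":0,"ty":-0.03,"tz":-0.99,"turn":2.9},{"grip":0.15,"tx":0,"ty":0,"tz":-1.15,"turn":3.4},{"grip":0.15,"tx":0,"ty":0.04,"tz":-1.31,"turn":3.9},{"grip":0.15,"tx":0,"ty":0.09,"tz":-1.47,"turn":4.3},{"grip":0.15,"tx":0,"ty":0.15,"tz":-1.62,"turn":4.8},{"grip":0.15,"tx":0,"ty":0.15,"tz":-1.62,"turn":4.8}]'
python3 -c "
from h import *
inF();togo([0,0,0],79.2);lev()
arc(np.linspace(.94,1.58,11)[1:],.94)"
```

```text
clock: 13.53
eef_pos: [521.0, -65.4, 44.9]
eef_rot: [-1.097, 1.57, -2.291]
wrist_force: [-3.8, -2.0, 2.6]
finger_gap: 17.3
tcp in fixture -57.6 -1.4 44.9 F fix -2.7 3.4 2.6 t 13.5333
pos [521.  -65.4  44.9] F [-3.8 -2.   2.6] gap 17.3 j [-0.19  0.44  1.74 -0.    0.96  1.  ] t 13.5333
tool y az 21.59 shift x,y,z [  1.125 -11.508  -6.314] turn -9.602
r,th 95.2467256005683 0.934507690921313
1.0 [-0.01 -0.15]
1.07 [-0.  -0.3]
1.13 [ 0.01 -0.46]
1.2 [ 0.04 -0.61]
1.26 [ 0.07 -0.75]
1.32 [ 0.11 -0.9 ]
1.39 [ 0.17 -1.04]
1.45 [ 0.23 -1.18]
1.52 [ 0.3  -1.32]
1.58 [ 0.38 -1.45]
```

```bash
python3 -m jog '[{"grip":0.15,"tx":0,"ty":-0.01,"tz":-0.15,"turn":0.5},{"grip":0.15,"tx":0,"ty":0,"tz":-0.3,"turn":0.9},{"grip":0.15,"tx":0,"ty":0.01,"tz":-0.46,"turn":1.4},{"grip":0.15,"tx":0,"ty":0.04,"tz":-0.61,"turn":1.8},{"grip":0.15,"tx":0,"ty":0.07,"tz":-0.75,"turn":2.3},{"grip":0.15,"tx":0,"ty":0.11,"tz":-0.9,"turn":2.7},{"grip":0.15,"tx":0,"ty":0.17,"tz":-1.04,"turn":3.2},{"grip":0.15,"tx":0,"ty":0.23,"tz":-1.18,"turn":3.6},{"grip":0.15,"tx":0,"ty":0.3,"tz":-1.32,"turn":4},{"grip":0.15,"tx":0,"ty":0.32,"tz":-1.35,"turn":4},{"grip":0.15,"tx":0,"ty":0.34,"tz":-1.38,"turn":4},{"grip":0.15,"tx":0,"ty":0.34,"tz":-1.38,"turn":4}]'
python3 -c "
from h import *
inF();togo(F(1.5,17,44),None);lev()"
```

```text
clock: 14.53
eef_pos: [513.7, -9.5, 44.8]
eef_rot: [2.896, 1.571, 1.288]
wrist_force: [-1.6, 0.3, 3.0]
finger_gap: 17.5
tcp in fixture -4.0 16.2 44.8 F fix 0.0 1.6 3.0 t 14.5333
pos [513.7  -9.5  44.8] F [-1.6  0.3  3. ] gap 17.5 j [-0.09  0.42  1.77  0.    0.95  1.52] t 14.5333
tool y az -2.16 shift x,y,z [ 0.019  0.001 -0.138] 
r,th 94.26404328570533 1.5391840597822872
```

```bash
python3 -m jog '[{"grip":0.15,"tx":0,"ty":0,"tz":-0.02,"turn":0},{"grip":0.15,"tx":0,"ty":0,"tz":-0.04,"turn":0},{"grip":0.15,"tx":0,"ty":0,"tz":-0.06,"turn":0},{"grip":0.15,"tx":0,"ty":0,"tz":-0.08,"turn":0}]' >/dev/null
python3 -c "
from h import *
inF();lev()"
python3 -m jog '[{"grip":0.15,"tx":0,"ty":0,"tz":-0.02,"turn":0},{"grip":0.15,"tx":0,"ty":0,"tz":-0.04,"turn":0},{"grip":0.15,"tx":0,"ty":0,"tz":-0.04,"turn":0}]' >/dev/null
python3 -c "
from h import *
inF();lev()"
```

```text
tcp in fixture -0.9 16.6 44.8 F fix -9.6 -1.4 3.1 t 14.8667
r,th 94.5981581979388 1.5714404152860275
tcp in fixture -0.8 16.7 44.7 F fix -17.1 -2.1 2.8 t 15.1167
r,th 94.70671064850369 1.5734277490088662
```

Lever at 1.573, against its stop with the force rising. I'll relax, open a little and rise.

```bash
python3 -m jog '[{"grip":0.15,"tx":0,"ty":0,"tz":0.03,"turn":0},{"grip":0.26,"tx":0,"ty":0,"tz":0.03,"turn":0},{"grip":0.27,"tx":0,"ty":0,"tz":0.03,"turn":0},{"grip":0.27,"tx":0,"ty":0,"tz":0.03,"turn":0},{"grip":0.27,"tx":0,"ty":0,"tz":0.03,"turn":0},{"grip":0.27,"tx":-0.3,"ty":0,"tz":0.03,"turn":0},{"grip":0.27,"tx":-0.8,"ty":0,"tz":0.03,"turn":0},{"grip":0.27,"tx":-1.6,"ty":0,"tz":0.03,"turn":0},{"grip":0.27,"tx":-2.4,"ty":0,"tz":0.03,"turn":0},{"grip":0.27,"tx":-3.2,"ty":0,"tz":0.03,"turn":0},{"grip":0.27,"tx":-4,"ty":0,"tz":0.03,"turn":0},{"grip":0.27,"tx":-4,"ty":0,"tz":0.03,"turn":0}]'
python3 - <<'E'
from h import *
inF(); c=snap('wrist','w7')
for n,p in {"pivot":F(-1,-78,30),"knob locked":F(-1,17,64),"ring home":F(70,0,54),"stop36":F(130,0,36),"back36":F(10,0,36)}.items(): print(n,proj(c,p).round(1))
E
```

```text
clock: 16.12
eef_pos: [515.7, -5.7, 210.7]
eef_rot: [1.546, 1.562, -0.064]
wrist_force: [0.5, 0.5, 1.0]
finger_gap: 25.3
tcp in fixture 0.1 15.0 210.7 F fix 0.6 -0.4 1.0 t 16.1167
pivot [332.2 135.2]
knob locked [317.9 237.3]
ring home [246.7 207. ]
stop36 [190.3 195.7]
back36 [309.5 213.1]
```

View pics/w7.png

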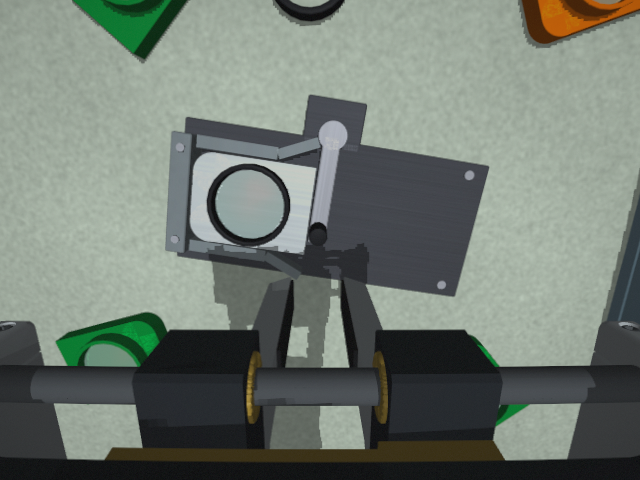

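The lever lies straight across behind the carrier, with the knob at (318,233) where (318,237) was predicted. The ring at (248,204) matches home at (247,207), and the front edge is against the stop. The gripper is clear, so I'll let the arm settle and hand in.

```bash
python3 -m jog '[{"grip":0.27,"tx":0,"ty":0,"tz":0,"turn":0},{"grip":0.27,"tx":0,"ty":0,"tz":0,"turn":0},{"grip":0.27,"tx":0,"ty":0,"tz":0,"turn":0},{"grip":0.27,"tx":0,"ty":0,"tz":0,"turn":0}]'
python3 -c "
from h import *
inF();print(manip.sign_off())"
```

```text
clock: 16.5
eef_pos: [513.4, -5.7, 203.6]
eef_rot: [-1.62, 1.569, 3.053]
wrist_force: [-0.6, 0.4, -0.7]
finger_gap: 25.6
tcp in fixture -0.4 17.2 203.6 F fix 0.3 0.6 -0.7 t 16.5
the job is handed in; nothing more can be done
None
```

The carrier is home against the end stop and the lever is swung fully across behind it. I handed the job in at 16.5 s; no verdict is reported.

- **Push:** I pushed the carrier with both fingertips on its back face. The wrist force was 2–4 N on the way and 13 N at the stop, read between moves, so a brief peak could have been higher.
- **Home check:** a close view showed the front edge flush with the stop and even slits at both walls.
- **Lever:** I gripped the knob and led the lever round to its end stop, at about 1.57 rad judged from the tool position. I then released it and rose clear.
- **Last picture:** the ring and knob were within about 4 pixels of their predicted places, and the wrist force was about zero. The bystanders in view looked undisturbed, but I did not measure them again.
- **Disagreements:** the tool stopped about 2 mm short of where I expected at the stop, and the knob was about 4 mm further out than first measured. I put both down to calibration and finger-width error.

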